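# Close and bolt the cover of a circuit-board test fixture

## Task

A circuit board lies ready in the nest of the test fixture. With light pushes of the fingertips, swing the raised cover down until it is fully closed, without slamming it, and then push the thumb block of the slide bolt on the cover's front bar sideways until the bolt is fully home in its keeper. Push only: do not grip or lift anything, and leave the board in its nest and the reel, screwdriver and meter beside the fixture where they are.

Things in the scene. Friction and masses are not known exactly. Their poses are not given: they have to be found in the camera images.
- fixture: Board test fixture, bolted to the bench: black base box 220 (x) x 280 (y) x 56 mm high. Origin: centre of its underside, on the bench. The cover's free edge is at its front (-x), the hinge at its back (+x), z up. At the front left corner an aluminium keeper post (30 x 16 mm, centre x -95, y +127 mm, top z 122 mm) has the hole for the bolt.
- hinge (a point): Middle of the cover's hinge axis, fixed on the fixture at x +95, y 0, z 96 mm of its frame; the axis runs along the fixture's y. The cover is an aluminium frame 12 mm thick (6 mm either side of this axis), 226 mm wide (y), reaching 200 mm from the axis; its front bar lies 180 to 200 mm from the axis. A clear plate fills the frame, recessed 5.5 mm.
- cover (a joint): Cover angle in rad: 0 = fully closed and level, grows as its front edge rises (stop at 1.45). Raised, it leans towards the fixture's front and its upper face looks back and up. Friction hinges hold it where it is left, it never falls by itself: 2 to 6 N on the front bar, square to the cover, pushes it down. Pusher rods hang 29 mm below its mid-plane.
- cover_edge (a point): Point on the upper (outer) face of the cover's front bar, in the middle of the bar's 20 mm width, 190 mm from the hinge axis, at y -45 mm of the fixture: a bare stretch, good to push on. Its z axis is the outward normal of that face. The bar is bare from y -113 to +36 mm.
- bolt (a joint): Travel of the slide bolt in m along the fixture's +y: 0 = fully drawn back, 0.025 = fully home through the keeper. About 3 N moves it; friction keeps it where it is left. It rides on the cover's front bar.
- thumb_block (a point): Centre of the bolt's steel thumb block, 18 (x) x 14 (y) x 16 mm; its top is 18 mm and this point 10 mm above the front bar's upper face, on the bar's middle line, at y +45 mm of the fixture with the bolt at 0. An 8 mm rod leaves it towards +y through two guides 15 mm high at y +89 and +106 mm; the bar on its -y side is bare. Its axes are the cover's.
- nest (a point): Middle of the nest plate's upper face, on which the board lies (x -10, y 0, z 64 mm of the fixture).
- board: Loose green circuit board 110 (x) x 130 (y) x 2 mm with parts up to 14 mm high, lying in the nest under the cover. Origin: centre of its underside.
- reel: Bystander: grey reel standing on its flange, 58 mm across, 50 mm high. Origin: centre of its underside.
- driver: Bystander: screwdriver with black handle lying on the bench, 180 mm long along its x, about 30 mm thick. Origin: underside.
- meter: Bystander: grey hand-held meter lying on its back, 165 (x) x 78 (y) x 41 mm. Origin: centre of its underside.
Mind the look-alikes: they are no part of the job. What is meant by the board is not yellow, and is the larger of those in its own colour.

How it is judged:
By the outcome, as a careful person would: the job done as asked, in the order asked, and still so for the second after the job is handed in, with the robot touching nothing.
It also fails if it takes over 43 s, if anything falls off the work surface, if the arm or the gripper's body presses on something with over 40 N, if the wrist force passes 120 N, or if a joint passes its speed limit or range.

## Robot

A 6-joint arm with a two-finger parallel gripper is mounted at the origin on the work surface. World frame = base frame: x ahead of the robot, y to its left, z up, the work surface at z = 0. Lengths are in m, angles in degrees, forces in N, time in s.
With the tool pointing down it reaches from about 0.325 to 0.9 m from the base axis. Payload 6.1 kg.
Tool frame: the origin (TCP) lies midway between the tips of the shut fingers; the grasp point (between the pads) lies 19 mm behind it; y points along the fingers, z is the direction in which the jaws open and shut, and the axes are right-handed (so a half turn about y gives the same grasp; the last joint's range is limited). The gripper opens to 85 mm and grips with 20 to 120 N. Pads are 22 mm wide; open, the fingers measure 114 mm over their backs; the gripper's body (76 mm by 85 mm) begins 54 mm behind the grasp point. The pads swing forward as they close: fully open they stand 13 mm farther back than shut.
Start: joints at [-80.85, 12.628, 87.462, -0, 79.91, -7.225], TCP at [0.176, -0.6, 0.231] pointing down, gripper open.
Joint ranges: [-170.65, 170.65], [-52.31, 119.04], [5.05, 147.46], [-71.25, 251.25], [11.57, 151.72], [-153.62, 153.62]. Speed limits (degrees/s): [147.25, 147.25, 172.46, 180, 180, 180].

## Interface

Orientations are given as a 3x3 rotation matrix whose columns are the frame's x, y, z axes.
In Python, from station import robot gives the robot as it stands. Calls block until the motion is done:
- robot.move_to(position, orientation): joint-space move of the TCP to a pose.
- robot.move_l(position, orientation=None, max_speed=0.15, threshold=None): straight line of the TCP; orientation=None keeps the orientation; max_speed is the mean speed in m/s. With threshold (N) it stops when the force on the tool has changed by that much, and returns True; else False.
- robot.goto_joints(angles): joint-space move.
- robot.grip(opening, strength=None): finger opening in m; strength is the grip in N (None keeps the last); returns when the fingers have stopped.
- robot.pause(seconds).
- robot.solve_ik(position, orientation): joint angles nearest the present ones, or None.
- robot.read_camera(name): name is "side" or "top" or "wrist"; returns the picture (420x560x3 uint8, blue, green, red); there is no depth.
- robot.get_calibration(name): a dict with "fx", "fy", "cx", "cy" (pixels), "k1" (the pictures are not rectified: a ray, as slopes to the right and down, at radius r is drawn at 1 + k1 r^2 times it, then the intrinsics apply), "world_to_cam" (4x4, takes a point from world to camera coordinates); the wrist camera has in their place "tool_from_camera" (4x4, takes a point from camera to tool coordinates, whose origin is the TCP and whose axes are the tool frame's). Camera axes: x right, y down, z forward; pixel columns grow to the right and rows downward; lengths in m; the calibration is good to about 2 mm. A picture is of the moment at which its call begins: read the wrist's pose just before it. get_calibration takes no time and is no camera call.
A pose or a line that the arm cannot do raises robot.IKError and nothing moves.
- robot.hand_in(): hands the job in, once; it reports no verdict.
Readings, each from a call of its own:
- robot.current_time_s(): time.
- robot.current_q(): joint angles.
- robot.current_qd(): joint speeds.
- robot.current_tau(): joint torques, N m.
- robot.current_position(): TCP position.
- robot.current_ee_rot(): TCP orientation.
- robot.current_contact_force(): force on the tool from outside, world axes, zero at the start.
- robot.current_moment(): the same for the moment, N m.
- robot.current_finger_gap(): finger opening in m.
Only numpy, scipy, OpenCV 4.12 (cv2) and the standard library are available. Lean on these libraries where they do the work, as an engineer would, in place of code of your own. Each camera call takes 0.05 s, during which the arm holds its last target.

## Working session

There is one attempt and no reset: what is moved stays moved. The work goes in short steps, each a Python script; the robot and the scene stay as the last script left them, time stands still between calls to the robot, and variables do not carry over. Pictures are saved under pics/ and viewed, and the job is handed in when it is done.

```bash
mkdir -p pics; ls; python3 - <<'E'
from station import robot
import cv2,numpy as np
for n in ["side","top","wrist"]:
    cv2.imwrite(f"pics/a_{n}.png",robot.read_camera(n)); c=robot.get_calibration(n)
    print(n,{k:(np.round(v,4).tolist()) for k,v in c.items()})
print(robot.current_time_s(),np.round(robot.current_ee_rot(),3).tolist())
E
```

```text
pics
side {'fx': 435.079, 'fy': 435.079, 'cx': 275.9515, 'cy': 207.2337, 'k1': -0.0375, 'world_to_cam': [[0.9869, -0.1601, 0.0184, -0.4566], [-0.0957, -0.6745, -0.732, 0.1083], [0.1296, 0.7207, -0.681, 0.9509], [0.0, 0.0, 0.0, 1.0]]}
top {'fx': 484.3912, 'fy': 484.3912, 'cx': 287.0817, 'cy': 215.6229, 'k1': -0.0102, 'world_to_cam': [[0.0049, -1.0, -0.0034, -0.0284], [-0.9988, -0.0047, -0.0487, 0.461], [0.0487, 0.0036, -0.9988, 1.1685], [0.0, 0.0, 0.0, 1.0]]}
wrist {'fx': 295.6642, 'fy': 295.6642, 'cx': 277.8404, 'cy': 206.5096, 'k1': -0.0202, 'tool_from_camera': [[0.0, 0.963, 0.2695, -0.0677], [0.0001, -0.2695, 0.963, -0.1442], [1.0, -0.0, -0.0001, 0.0], [0.0, 0.0, 0.0, 1.0]]}
0.15 [[-0.959, -0.0, 0.282], [-0.282, 0.002, -0.959], [-0.0, -1.0, -0.002]]
```

View pics/a_side.png

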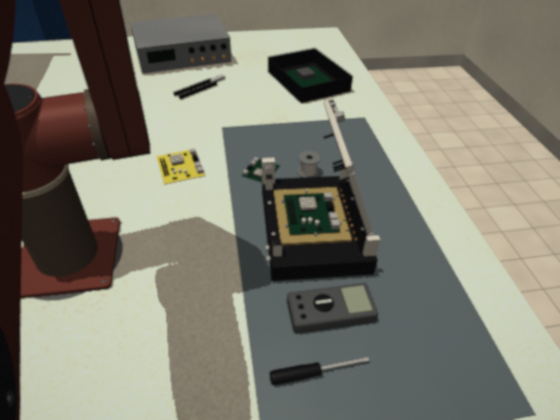

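View pics/a_top.png

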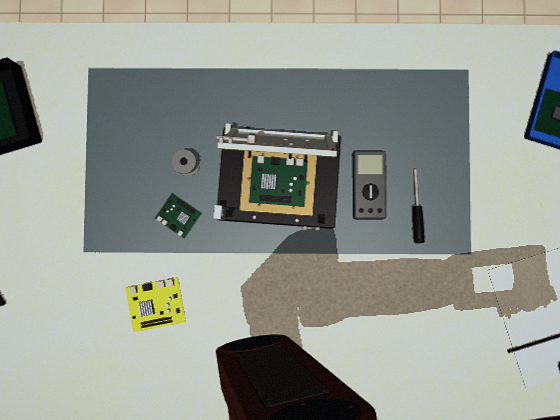

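The side view shows the fixture at about (320,225), with its cover nearly upright at (338,135). In the top view the fixture is at (280,178), the keeper at (218,212), the reel at (185,162), the meter at (370,185) and the driver at (418,205).

Candidates for the board in the top view:
- Green, in the nest (278,180): the larger green one, so it fits the description.
- Small green (178,215).
- Yellow (155,304).
- Boards in the bins at (5,110) and (555,110).

Next is an enlarged crop to confirm this and find reference points.

```bash
python3 - <<'E'
import cv2
a=cv2.imread("pics/a_top.png"); cv2.imwrite("pics/b_top.png",cv2.resize(a[110:240,200:360],None,fx=5,fy=4.6*5/4.6*0.92,interpolation=cv2.INTER_CUBIC))
a=cv2.imread("pics/a_side.png"); cv2.imwrite("pics/b_side.png",cv2.resize(a[90:285,240:400],None,fx=3,fy=3,interpolation=cv2.INTER_CUBIC))
E
```

```text
(no output)
```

View pics/b_top.png

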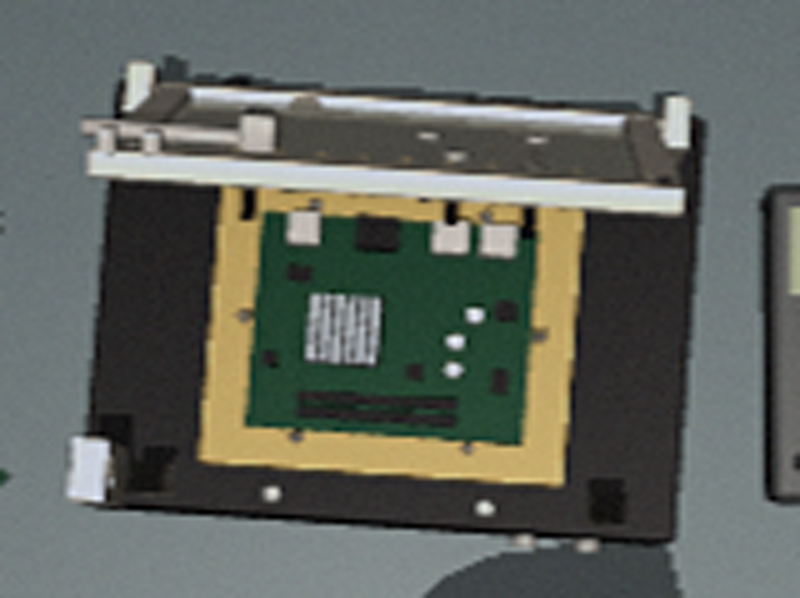

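View pics/b_side.png

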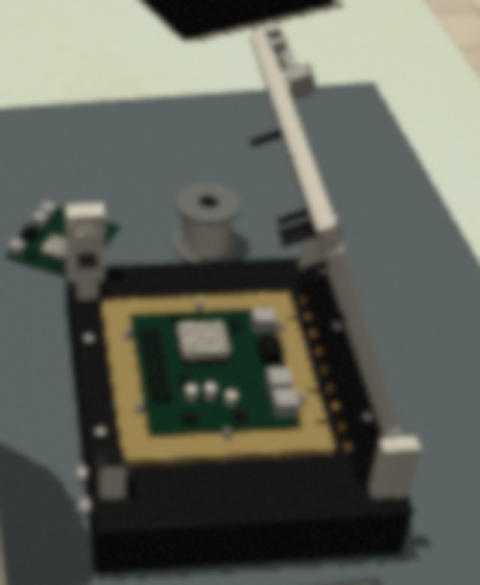

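The crop confirms the large green board lies in the tan nest plate. The small green one lies outside the fixture, and the yellow one is excluded. Next I compute the fixture pose from the base edges and the cover angle from the front bar.

```bash
cat > h.py <<'E'
import numpy as np,cv2
from station import robot
def ray(n,uv):
    c=robot.get_calibration(n)
    K=np.array([[c['fx'],0,c['cx']],[0,c['fy'],c['cy']],[0,0,1.]])
    p=cv2.undistortPoints(np.array(uv,float).reshape(-1,1,2),K,np.array([c['k1'],0,0,0,0.]))[:,0]
    T=np.array(c['world_to_cam']) if 'world_to_cam' in c else None
    R=T[:3,:3];o=-R.T@T[:3,3]
    return o,np.c_[p,np.ones(len(p))]@R
def onz(n,uv,z):
    o,d=ray(n,uv); return o+d*((z-o[2])/d[:,2])[:,None]
def tri(uvt,uvs):
    o1,d1=ray("top",uvt);o2,d2=ray("side",uvs);out=[]
    for a,b in zip(d1,d2):
        s=np.linalg.lstsq(np.c_[a,-b],o2-o1,rcond=None)[0]
        p,q=o1+a*s[0],o2+b*s[1];out.append(np.r_[(p+q)/2,np.linalg.norm(p-q)])
    return np.array(out)
def proj(n,P):
    c=robot.get_calibration(n);T=np.array(c['world_to_cam']);P=np.atleast_2d(P)
    K=np.array([[c['fx'],0,c['cx']],[0,c['fy'],c['cy']],[0,0,1.]])
    return cv2.projectPoints(P.astype(float),cv2.Rodrigues(T[:3,:3])[0],T[:3,3],K,np.array([c['k1'],0,0,0,0.]))[0][:,0]
E
python3 - <<'E'
from h import *
np.set_printoptions(precision=4,suppress=True)
t=lambda P:[(200+x/5,110+y/4.6) for x,y in P]
s=lambda P:[(240+x/3,90+y/3) for x,y in P]
a=cv2.imread("pics/a_top.png");hsv=cv2.cvtColor(a,cv2.COLOR_BGR2HSV)
# base front edge (z=56): front right, front left ; right edge
print("base z56",onz("top",t([(674,541),(112,507),(703,120),(92,430),(110,190)]),.056))
m=cv2.inRange(hsv,(12,60,120),(30,255,255));m[:130]=0;m[230:]=0;m[:,:230]=0;m[:,330:]=0
ys,xs=np.nonzero(m);print("tan",xs.min(),xs.max(),ys.min(),ys.max())
print("nest corners FL FR BR",onz("top",t([(199,461),(564,486),(585,207)]),.064))
print("keeper top",onz("top",t([(69,500),(105,502),(112,440)]),.122))
tp=t([(690,185),(690,212),(90,172),(88,150)])
print("keeper tri",tri(t([(91,468)]),s([(86,210)])))
print("bar corners tri: right far/low, left",tri(t([(686,212),(88,172)]),s([(322,225),(257,30)])))
E
```

```text
base z56 [[ 0.4314 -0.1381  0.056 ]
 [ 0.4474  0.1252  0.056 ]
 [ 0.6476 -0.1518  0.056 ]
 [ 0.4867  0.135   0.056 ]
 [ 0.6101  0.128   0.056 ]]
tan 240 316 150 215
nest corners FL FR BR [[ 0.4706  0.0838  0.064 ]
 [ 0.4587 -0.0862  0.064 ]
 [ 0.6009 -0.0957  0.064 ]]
keeper top [[0.4481 0.1352 0.122 ]
 [0.4473 0.1192 0.122 ]
 [0.4771 0.1165 0.122 ]]
keeper tri [[0.4635 0.1255 0.1227 0.0001]]
bar corners tri: right far/low, left [[ 0.5608 -0.121   0.2846  0.001 ]
 [ 0.578   0.1044  0.2827  0.0035]]
```

Fixture yaw is about -3.7°, its origin is at (0.550, -0.0065), and the cover is at about 1.215 rad; the keeper and base corner agree within 2 mm. I'll check by reprojection, then move in behind the bar with the fingers shut.

```bash
cat >> h.py <<'E'
yaw=np.radians(-3.7);c_,s_=np.cos(yaw),np.sin(yaw)
RF=np.array([[c_,-s_,0],[s_,c_,0],[0,0,1]]);O=np.array([.550,-.0065,0])
W=lambda p:O+np.array(p)@RF.T
F=lambda p:(np.array(p)-O)@RF
def cov(r,y,n,th): return W([.095-r*np.cos(th)+n*np.sin(th),y,.096+r*np.sin(th)+n*np.cos(th)])
RT=np.c_[-RF[:,0],[0,0,-1],-RF[:,1]]
def tcp(r,th,dx=0,y=-.045,half=.011,n=.006): return cov(r,y,n,th)+RF@np.array([half+dx,0,0])
E
python3 - <<'E'
from h import *
np.set_printoptions(precision=4,suppress=True)
th=1.215
P=np.array([cov(.2,y,n,th) for y in(-.113,.113) for n in(-.006,.006)]+[cov(.19,.045,.024,th),cov(.19,-.045,.006,th)]+[W([x,y,.056]) for x in(-.11,.11) for y in(-.14,.14)])
for n in("top","side"):
    a=cv2.imread(f"pics/a_{n}.png")
    a=cv2.resize(a,None,fx=4,fy=4,interpolation=cv2.INTER_CUBIC)
    for u,v in proj(n,P): cv2.circle(a,(int(u*4+2),int(v*4+2)),3,(0,0,255),-1)
    a=a[440:960,820:1420] if n=="top" else a[380:1140,960:1600]
    cv2.imwrite(f"pics/c_{n}.png",a[:,:] if n=="top" else cv2.resize(a,None,fx=.75,fy=.75))
robot.grip(0,20)
pre=tcp(.192,th,.02)
up=pre+[0,0,.12]
robot.move_to(up,RT);print(robot.current_time_s(),F(robot.current_position()),robot.current_contact_force(),robot.current_finger_gap())
cv2.imwrite("pics/c_wrist.png",robot.read_camera("wrist"))
E
```

```text
3.4583 [ 0.0647 -0.0459  0.3977] [-0.2211  1.1031  0.4486] -0.00027657652797923895
```

View pics/c_top.png

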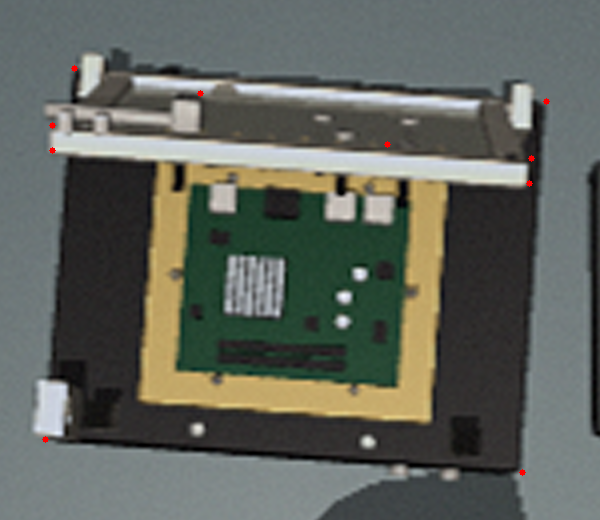

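View pics/c_side.png

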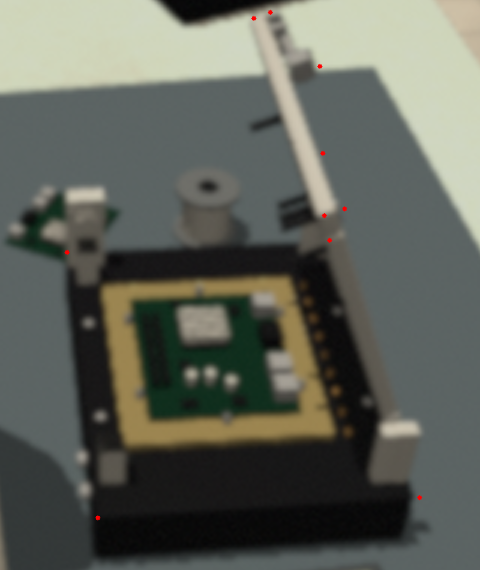

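View pics/c_wrist.png

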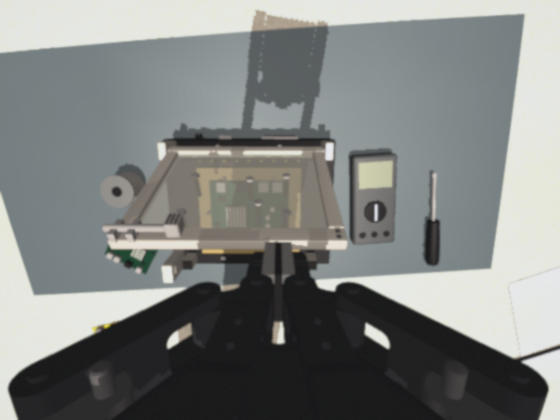

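The projections agree with the pictures to about 1–2 px: the bar end at (530,183) in the top crop lies on the white strip's corner. The wrist view shows the tips above the bar's middle, clear of the thumb block. Now I descend behind the bar and feel for contact.

```bash
python3 - <<'E'
from h import *
np.set_printoptions(precision=4,suppress=True)
th=1.215
print(robot.move_l(tcp(.192,th,.02),RT,max_speed=.12,threshold=5))
f0=robot.current_contact_force();print("free",F(robot.current_position()),f0,robot.current_time_s())
cv2.imwrite("pics/d_side.png",cv2.resize(robot.read_camera("side")[90:285,240:400],None,fx=3,fy=3))
print(robot.move_l(tcp(.192,th,-.008),max_speed=.03,threshold=1.5))
p=robot.current_position();print(F(p),F(tcp(.192,th)),robot.current_contact_force()-f0,robot.current_time_s())
cv2.imwrite("pics/e_side.png",cv2.resize(robot.read_camera("side")[90:285,240:400],None,fx=3,fy=3))
E
```

```text
False
free [ 0.0653 -0.0451  0.2793] [ 0.5812 -0.8249  0.1601] 4.6583
True
[ 0.0399 -0.045   0.2779] [ 0.0447 -0.045   0.2781] [-0.0168  0.4012  1.7354] 5.4833
```

View pics/e_side.png

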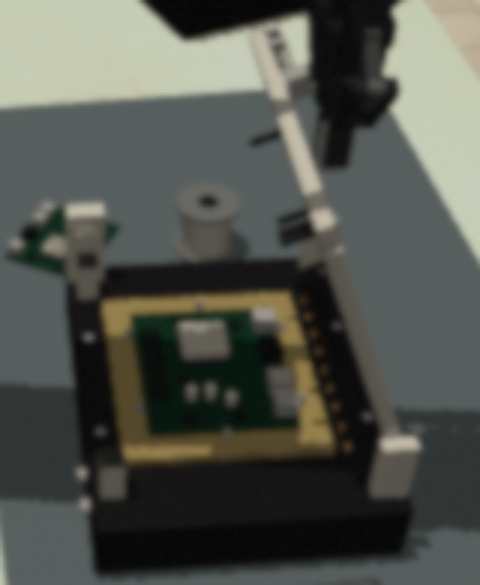

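The tip is level with the bar and about at contact; the 1.5 N trigger is close to the noise. I'll now sweep along the arc in small steps, with a force guard.

```bash
python3 - <<'E'
from h import *
np.set_printoptions(precision=3,suppress=True)
for th in np.arange(1.15,.54,-.1):
    hit=robot.move_l(tcp(.194,th),RT,max_speed=.07,threshold=12)
    print(round(th,2),hit,F(robot.current_position()),RF.T@robot.current_contact_force(),robot.current_time_s())
    if hit: break
cv2.imwrite("pics/f_side.png",cv2.resize(robot.read_camera("side")[90:285,240:400],None,fx=3,fy=3))
E
```

```text
1.15 False [ 0.032 -0.045  0.275] [ 1.059 -0.327 -0.886] 5.7917
1.05 False [ 0.014 -0.045  0.267] [-0.473  0.146 -0.097] 6.2167
0.95 False [-0.002 -0.045  0.257] [ 0.636  0.238 -0.543] 6.6417
0.85 False [-0.018 -0.045  0.245] [ 1.078  0.615 -0.011] 7.0667
0.75 False [-0.032 -0.045  0.232] [ 0.142 -0.458 -0.281] 7.4917
0.65 False [-0.045 -0.045  0.218] [ 0.687 -0.225  0.08 ] 7.9167
0.55 False [-0.057 -0.045  0.202] [ 0.145 -0.808  0.066] 8.3417
```

View pics/f_side.png

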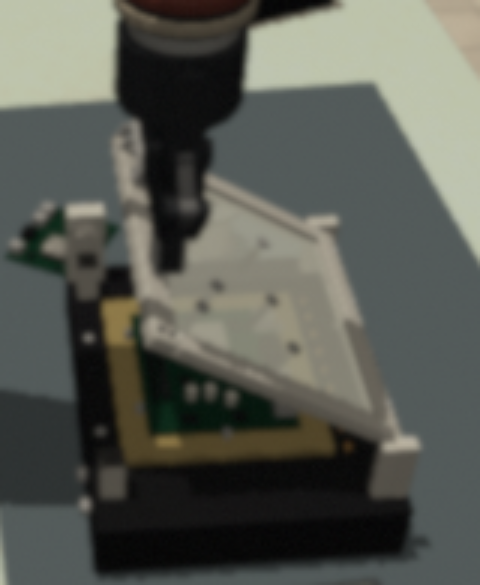

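The cover follows the tip. Before going on I check where on the bar the tip sits.

```bash
python3 - <<'E'
from h import *
im=robot.read_camera("side");a=cv2.resize(im[130:230,260:350],None,fx=6,fy=6,interpolation=cv2.INTER_CUBIC)
def dot(P,c):
    for u,v in proj("side",np.array(P)): cv2.circle(a,(int((u-260)*6+3),int((v-130)*6+3)),3,c,-1)
dot([robot.current_position()],(0,0,255))
for th,c in((.55,(0,255,0)),(.5,(255,0,0))):
    dot([cov(r,y,.006,th) for r in(.18,.2) for y in(-.113,-.045,.036)],c)
cv2.imwrite("pics/g.png",a)
cv2.imwrite("pics/g_w.png",robot.read_camera("wrist"))
E
```

```text
(no output)
```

View pics/g.png

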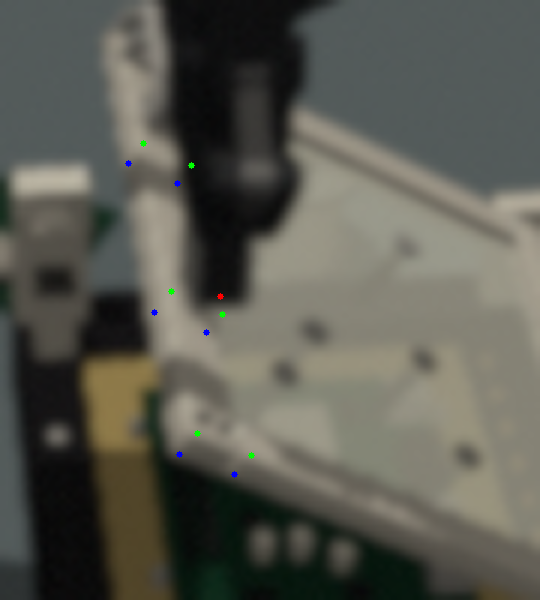

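View pics/g_w.png

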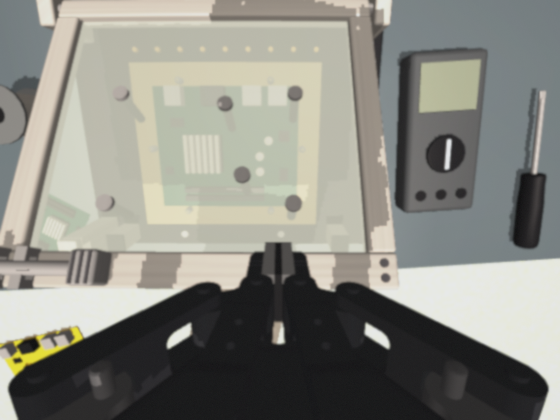

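The tip sits on the inner half of the bar at about (220,297) in the crop. The cover is at about 0.5 rad, slightly ahead of plan. I'll continue slower, shifted a little outward, with a final slow press-down.

```bash
python3 - <<'E'
from h import *
np.set_printoptions(precision=3,suppress=True)
for th in (.47,.39,.31,.24,.17):
    hit=robot.move_l(tcp(.198,th),RT,max_speed=.05,threshold=12)
    print(round(th,2),hit,F(robot.current_position()),RF.T@robot.current_contact_force(),robot.current_time_s())
    if hit: break
if not hit:
    hit=robot.move_l(W([-.091,-.045,.099]),RT,max_speed=.025,threshold=10)
    print(hit,F(robot.current_position()),RF.T@robot.current_contact_force(),robot.current_time_s())
im=robot.read_camera("side");cv2.imwrite("pics/i.png",cv2.resize(im[130:280,250:390],None,fx=4,fy=4,interpolation=cv2.INTER_CUBIC))
E
```

```text
0.47 False [-0.068 -0.045  0.191] [-0.244 -0.316 -0.812] 8.9667
0.39 False [-0.075 -0.045  0.176] [-0.035 -0.249 -0.047] 9.4333
0.31 False [-0.081 -0.045  0.162] [ 0.039 -0.506 -0.169] 9.9
0.24 False [-0.085 -0.045  0.148] [-0.453 -0.716  0.486] 10.325
0.17 False [-0.089 -0.045  0.135] [ 0.805 -0.102 -0.537] 10.75
True [-0.091 -0.045  0.102] [-1.476  0.988  4.917] 11.975
```

View pics/i.png

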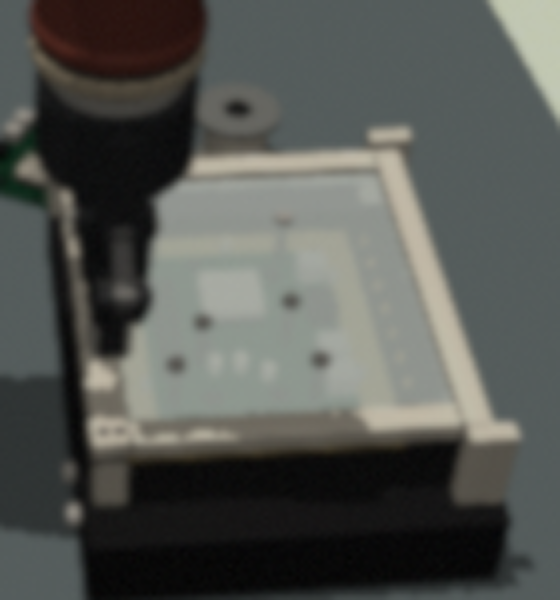

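The cover met its stop at tip z = 0.102, exactly the closed height, and looks level on the rest post. I'll give one more gentle press to be sure, then move to the bolt.

```bash
python3 - <<'E'
from h import *
np.set_printoptions(precision=4,suppress=True)
p=F(robot.current_position())
h=robot.move_l(W([-.093,-.045,.098]),RT,max_speed=.02,threshold=15)
print(h,F(robot.current_position()),RF.T@robot.current_contact_force())
robot.move_l(W([-.095,-.045,.125]),RT,max_speed=.08)
cv2.imwrite("pics/j_w.png",robot.read_camera("wrist"))
robot.move_l(W([-.095,.012,.125]),RT,max_speed=.1)
im=robot.read_camera("top");cv2.imwrite("pics/j.png",cv2.resize(im[130:240,200:350],None,fx=5,fy=5,interpolation=cv2.INTER_CUBIC))
print(F(robot.current_position()),robot.current_time_s())
E
```

```text
True [-0.0907 -0.045   0.102 ] [-2.0326  0.6729  7.0798]
[-0.095   0.0117  0.1249] 13.5
```

View pics/j_w.png

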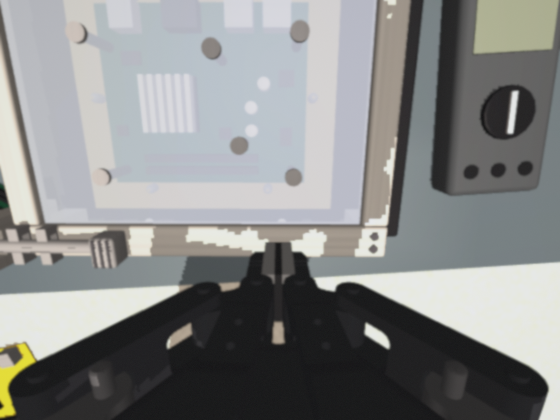

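View pics/j.png

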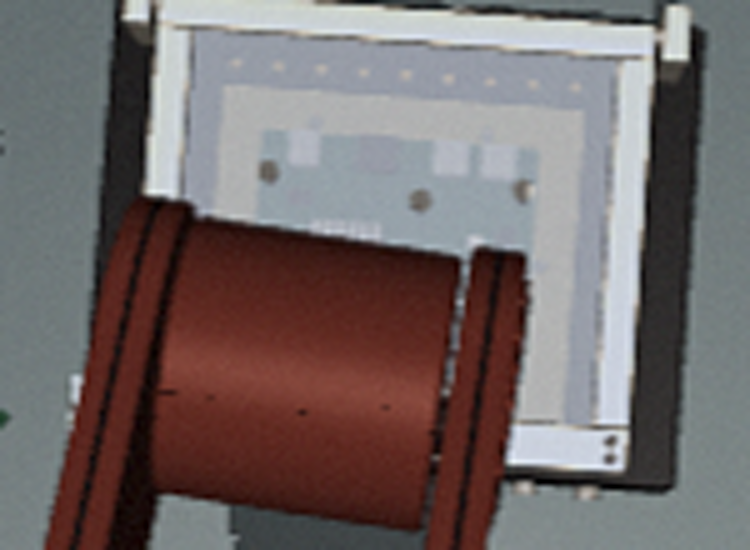

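The cover lies flat in both views. The thumb block is at about (107,250) in the wrist view, still drawn back. Now I lower beside it and push towards +y.

```bash
python3 - <<'E'
from h import *
np.set_printoptions(precision=4,suppress=True)
print(robot.move_l(W([-.095,.012,.1065]),RT,max_speed=.05,threshold=5),F(robot.current_position()))
h=robot.move_l(W([-.095,.056,.1065]),RT,max_speed=.025,threshold=12)
print(h,F(robot.current_position()),RF.T@robot.current_contact_force(),robot.current_time_s())
cv2.imwrite("pics/k_w.png",robot.read_camera("wrist"))
E
```

```text
False [-0.0953  0.0119  0.106 ]
True [-0.095   0.0517  0.1064] [ 1.0941 -1.617   1.7154] 15.5167
```

View pics/k_w.png

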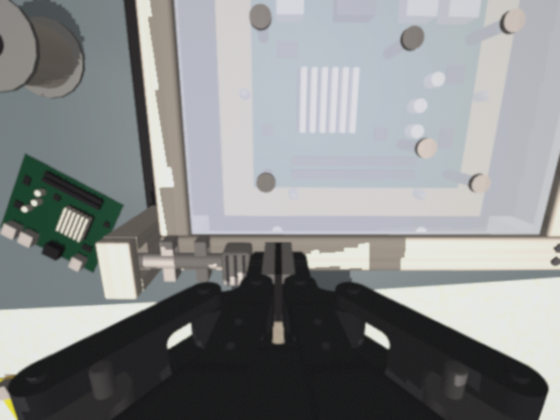

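It stopped at y = 0.0517, near the expected end of travel. I'll push once more a bit firmer to tell a hard stop from a catch, then back off and look.

```bash
python3 - <<'E'
from h import *
np.set_printoptions(precision=4,suppress=True)
h=robot.move_l(W([-.095,.058,.1065]),RT,max_speed=.02,threshold=18)
print(h,F(robot.current_position()),RF.T@robot.current_contact_force(),robot.current_time_s())
robot.move_l(W([-.095,.03,.1075]),RT,max_speed=.08)
robot.move_l(W([-.095,.03,.25]),RT,max_speed=.15)
cv2.imwrite("pics/l_w.png",robot.read_camera("wrist"))
robot.move_to(W([-.05,-.35,.35]),RT)
np.save("q.npy",robot.current_q())
for n in("top","side"):
    im=robot.read_camera(n);cv2.imwrite(f"pics/l_{n}.png",im)
    a=im[135:240,205:345] if n=="top" else im[130:280,250:390]
    cv2.imwrite(f"pics/m_{n}.png",cv2.resize(a,None,fx=5 if n=="top" else 4,fy=5 if n=="top" else 4,interpolation=cv2.INTER_CUBIC))
    # project expected block corners, closed, bolt home
    P=np.array([W([-.095,y,.120]) for y in(.038,.052,.063,.077)]);print(n,proj(n,P))
print(robot.current_time_s())
E
```

```text
True [-0.0949  0.0518  0.1064] [ 0.239  -4.2883  2.6458] 15.85
top [[258.0965 214.6435]
 [251.7841 214.2059]
 [246.8254 213.8622]
 [240.5156 213.4248]]
side [[271.9735 185.0584]
 [271.4099 181.0093]
 [270.9753 177.8877]
 [270.4326 173.9887]]
18.9917
```

View pics/m_top.png

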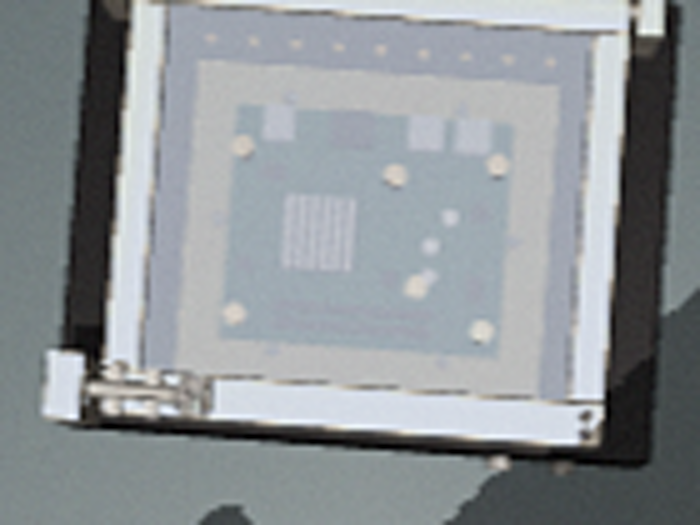

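View pics/m_side.png

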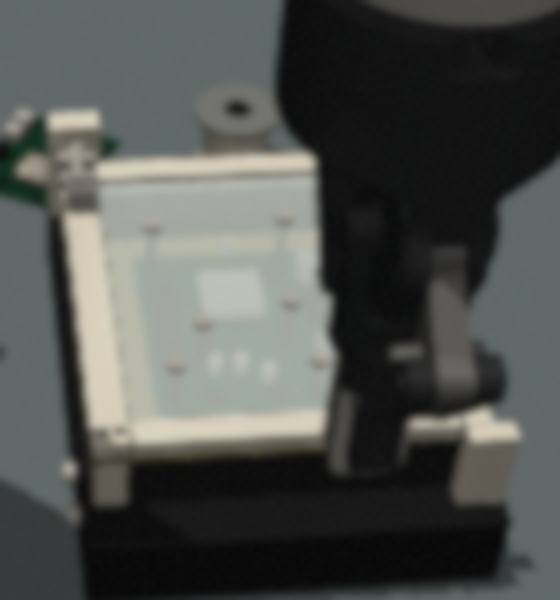

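View pics/l_w.png

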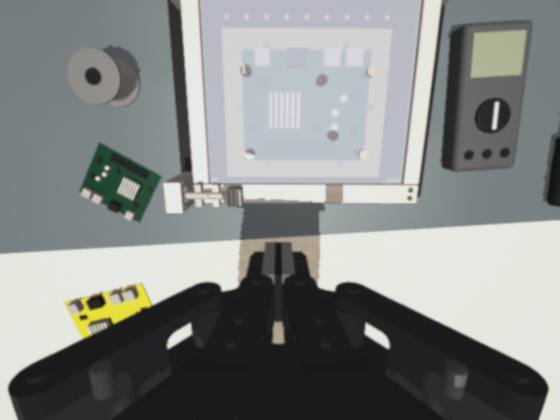

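In the top view the block's -y face is at u ≈ 247.4, against 246.8 expected when home (258.1 when drawn back). The rod enters the keeper, the second press did not move it, and the cover is flat. The board, reel and meter have not moved, so I'm handing in.

```bash
python3 - <<'E'
from station import robot
robot.hand_in();print(robot.current_time_s())
E
```

```text
the job is handed in; nothing more can be done
the job is handed in; nothing more can be done
```

The cover is closed and the bolt is home in its keeper; I handed the job in at about 19 s with the arm clear of everything.

- **Cover:** I pushed it down with the shut fingertips along its arc, slowing to 25 mm/s at the end. It stopped with the tip at z = 102 mm, the closed height, and a second light press did not move it. For part of the swing the cover seemed to run about 0.05 rad ahead of my estimate, and the contact was on the inner half of the bar.
- **Bolt:** I pushed the thumb block towards +y until it stopped, and a firmer press (18 N limit) moved it only 0.1 mm. The top view puts the block's -y face at 247.4 px, against 246.8 px expected when home, a difference of about 1 mm. The fingertip stopped about 3 mm further on than I predicted. I put that down to the shut fingertips being narrower than I assumed.
- **Rest of the scene:** The last pictures show the board still in its nest and the reel and meter in place. The driver was only partly in view in the last wrist picture, and the arm never came near it.

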